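# Lock the control box cover

## Task

The cover of the grey control box is held by two captive cross-slotted screws that are not yet tight. Take the cross-bladed driver out of its wooden block, turn both screws clockwise with it until each is fully home against its stop (do not turn them with the fingers), then put the driver back upright in its block. Leave the sanding block, spring clamp and wood offcut alone.

Things in the scene. Friction and masses are not known exactly. Their poses are not given: they have to be found in the camera images.
- switch_box: Grey steel control box fixed to the bench, 130 x 190 mm with a cover 136 x 196 mm whose top is 54 mm above the bench; origin at the centre of the underside. x runs across the short side, y along the long side, z up; on the +x side are three black cable glands reaching 22 mm out. The bare plate in the middle of the cover is decoration.
- seat_a: Captive screw a with its seat, on the cover at (-36, +68) mm in the box's frame. Origin on the screw's axis at the level of the head's top face, 61 mm above the bench; axes parallel to the box's (they do not turn with the screw). The steel head is 26 mm across and stands 7 mm proud of the cover; its face carries a cross of two slots at right angles, each 5 mm wide (6.6 mm at the eased mouth) and 6 mm deep, running right across the head, so the driver fits every quarter turn.
- seat_b: Captive screw b with its seat, the same as a, at (+36, -68) mm in the box's frame.
- screw_a (a joint): How far screw a is turned, rad: grows as it is turned clockwise seen from above; 2.2 is fully home against a hard stop. It starts between 0 and 0.8. The value does not tell how the slots stand: the angle of the cross at value 0 differs from screw to screw and from start to start, and must be seen or felt. Turning takes about 0.12 N m; the screw stays where it is left and does not rise or sink.
- screw_b (a joint): How far screw b is turned, rad: as for screw a.
- driver: Loose driver, 127 mm long, 0.08 to 0.17 kg: square handle 26 x 26 mm with eased edges from 60 to 127 mm above the tip (its flats face along the driver's x and y), steel shaft 11 mm thick, and at the tip a cross of two blades 15 mm wide, 3 mm thick and 10 mm long, lying along the driver's x and y. Origin at the centre of the tip's end; z runs from the tip up to the handle's top. At the start it hangs upright in the block, shoulder on the block's top, tip 4 mm above the bench.
- tool_block: Wooden block fixed to the bench, 64 x 64 x 64 mm, with one round vertical hole in its centre, 20 mm across with a 3 mm chamfer at its mouth, 61 mm deep. Origin at the centre of the underside.
- sanding_block: Bystander: sanding block 66 x 116 x 34 mm, to the right of the work.
- spring_clamp: Bystander: spring clamp 67 x 123 x 26 mm, lying near the bench edge, between the control box and the block.
- offcut_1: Bystander: wood offcut 34 x 85 x 20 mm, to the right of the control box.
Mind the look-alikes: they are no part of the job. Leave any pink look-alike of the driver alone. There is more than one size of the switch_box; the job needs the larger.

How it is judged:
By the outcome, as a careful person would: the job done as asked, in the order asked, and still so for the second after the job is handed in, with the robot touching nothing.
It also fails if it takes over 72 s, if anything falls off the work surface, if the arm or the gripper's body presses on something with over 40 N, if the wrist force passes 120 N, or if a joint passes its speed limit or range.

## Robot

A 6-joint arm with a two-finger parallel gripper is mounted at the origin on a cart in front of the work surface, level with it; the furniture and walls round the work are solid. World frame = base frame: x ahead of the robot, y to its left, z up, the work surface at z = 0. Lengths are in mm, angles in rad, forces in N, time in s.
With the tool pointing down it reaches from about 350 to 725 mm from the base axis. Payload 6 kg.
Tool frame: the origin (TCP) lies on the mounting face of the last link; the fingertips stand 173 mm ahead of it and the grasp point (between the pads) lies robot.pinch_z ahead of it (robot.pinch_z is the distance from the TCP to the grasp point, in mm); z points along the fingers, y is the line along which they close (so a half turn about z gives the same grasp; the last joint's range is limited). The gripper opens to 85 mm and grips with 20 to 120 N. Pads are 22 mm wide; open, the fingers measure 114 mm over their backs; the gripper's body (76 mm by 85 mm) begins 54 mm behind the grasp point. The pads swing forward as they close: fully open they stand 13 mm farther back than shut.
Start: joints at [1.68, 0.04, 0.085, 0, -1.615, -0.334], TCP at [133.72, 584.904, 404.661] pointing down, gripper open.
Joint ranges: [-2.56, 2.56], [-1.29, 2.01], [-1.08, 1.49], [-3.29, 1.98], [-2.81, -0.18], [-2.99, 2.99]. Speed limits (rad/s): [2.57, 2.57, 3.01, 3.14, 3.14, 3.14].

## Interface

Orientations are given as [roll, pitch, yaw] about the fixed x, y, z axes, in that order (R = Rz(yaw) Ry(pitch) Rx(roll)).
In Python, from bench import telemetry, optics, workorder, robot gives the robot as it stands. The module is installed in compiled form; this text tells all that it offers.
- The arm moves only by the tool step_arm, never from a script. Its argument "rows" is a list of rows, each an object of numbers: "claw": the finger opening in mm, from 0 to 85.4; "x", "y", "z": the shift along the tool's x, y, z in mm; "ax", "ay", "az": the turn, a rotation vector about the tool's x, y, z in rad. A call has 1 to 8 rows; each row shifts and turns the commanded pose from where the row before left it, along the tool's axes as they then stand; what a row does not reach is not made up. A row lasts 1/8 s, in which the tool goes at most 62.5 mm and 10.7 degrees, less where a joint would pass 70% of its speed; a pose out of reach is approached as far as the arm can. A call is refused whole if a number of a shift passes 62.5 or a number of a turn 0.188, either way. A call with a gripper value outside its range is refused whole. The fingers move at their own pace and stop on an object; the grip force is fixed at half the most. Time passes only in rows, so rows that do not move let the fingers close. It gives the time, the measured TCP pose, the force, the opening and the grip force at its end, in the units of the state.
- telemetry.get_state(): the state, without advancing time (a new reading comes with each control period).
- optics.grab_frame(name): name is "scene" or "top" or "wrist"; returns a dict with "img" (384x512x3 uint8, blue, green, red), "fovy" (degrees; the focal length in pixels is half the picture's height over the tangent of half this angle, whatever the lens; pixels are square), "cx", "cy" (the principal point, pixels), "pose" (4x4, takes a point from camera to world coordinates). Camera axes: x right, y up, looking along -z (the intrinsics and any distortion apply to the point x, -y, -z); pixel columns grow to the right and rows downward; lengths in mm; the calibration is good to about 2 mm. A picture is of the moment at which its call begins. There is no depth.
- workorder.finish_job(): hands the job in; it is judged then, once.
Trained networks look in a picture, given as the dict that the camera call returned (one of the last four; its "shot" number tells which), for a name from the list of things; names that differ only in an ending like _2 or _b are one class to them, and where a whole thing is asked for, a point or a joint stands for the part that bears it (a point fixed in the world has none). Each returns a list of dicts, best first, with "p" (0 to 1); they miss things now and then, are a little off and sometimes report something else, mostly with a low value. They report only what shows in the picture. A call takes as long as a camera call. They do not tell look-alikes from the thing itself.
- optics.outline_of(query, picture): "region" (384x512 bool, what is visible of it) and "box" ([left, top, width, height] in pixels, round what is visible of it).
- optics.spot_point(query, picture): "point" ([column, row] in pixels: a listed point, or the origin of a listed thing).
The state is a dict: "t": time; "joints": joint angles; "joint_vel": joint speeds; "effort": joint torques, N m; "tool_pos": TCP position; "orientation": TCP orientation; "ft_force": force on the tool from outside, world axes, zero at the start; "wrist_torque": the same for the moment, N m; "opening": opening from 0.0 (shut) to 1.0 (fully open); "grip_force": force on a finger pad.
Only numpy, scipy, OpenCV 4.12 (cv2) and the standard library are available. Lean on these libraries where they do the work, as an engineer would, in place of code of your own. Each camera call takes 0.05 s, during which the arm holds its last target. There are 200 camera calls.

## Working session

There is one attempt and no reset: what is moved stays moved. The work goes in short steps, Python scripts to look and compute and a tool call to move; the robot and the scene stay as the last step left them, time stands still between calls to the robot, and variables do not carry over. Pictures are saved under pics/ and viewed, at most 10 in all, crops included, and the job is handed in when it is done.

Besides the shell and the picture viewer there is one more tool, called after "Call:" as name(argument=value, ...) on one line, values as JSON. step_arm: Moves the arm, as the interface text tells. Its arguments: {"type":"object","properties":{"rows":{"type":"array","items":{"type":"object","properties":{"claw":{"type":"number"},"x":{"type":"number"},"y":{"type":"number"},"z":{"type":"number"},"ax":{"type":"number"},"ay":{"type":"number"},"az":{"type":"number"}}}}},"required":["rows"]}

```bash
mkdir -p pics; cat > h.py <<'E'
import numpy as np, cv2
from bench import telemetry, optics, workorder, robot
def ray(f,pt):
    h=f["img"].shape[0]; F=h/2/np.tan(np.radians(f["fovy"])/2)
    d=np.array([(pt[0]-f["cx"])/F,-(pt[1]-f["cy"])/F,-1.]); P=np.array(f["pose"])
    return P[:3,3],P[:3,:3]@d
def at(f,pt,z):
    o,d=ray(f,pt); return (o+d*(z-o[2])/d[2])[:2]
def proj(f,p):
    h=f["img"].shape[0]; F=h/2/np.tan(np.radians(f["fovy"])/2)
    P=np.array(f["pose"]); c=P[:3,:3].T@(np.array(p,float)-P[:3,3])
    return np.array([f["cx"]+F*c[0]/-c[2], f["cy"]-F*c[1]/-c[2]])
E
python3 - <<'E'
from h import *
np.set_printoptions(precision=1,suppress=True)
print(robot.pinch_z, [k for k in dir(robot) if k[0]!='_'])
ims=[]
Z=dict(switch_box=0,seat_a=61,driver=4,tool_block=0)
for n in("top","scene"):
    f=optics.grab_frame(n); print(n,{k:v for k,v in f.items() if k not in("img",)})
    im=f["img"].copy()
    for q in Z:
        for r in optics.spot_point(q,f)[:4]:
            print(n,q,r["p"],np.array(r["point"]),at(f,r["point"],Z[q]))
    ims.append(im)
cv2.imwrite("pics/a.png",cv2.resize(ims[0],(800,600),interpolation=cv2.INTER_CUBIC))
cv2.imwrite("pics/b.png",cv2.resize(ims[1],(800,600),interpolation=cv2.INTER_CUBIC))
E
```

```text
154.70000000000002 ['IKError', 'pinch_z']
top {'fovy': 53.72563878656207, 'cx': 256.33174479391386, 'cy': 188.73198079735312, 'pose': array([[   0. ,    1. ,   -0.1,  395.7],
       [  -1. ,    0. ,    0. ,  170.8],
       [   0. ,    0.1,    1. , 1119.8],
       [   0. ,    0. ,    0. ,    1. ]]), 'shot': 1}
top switch_box 0.9 [255.1 160.7] [584.4 171.1]
top switch_box 0.69 [121.3 146.6] [623.7 571.9]
top seat_a 0.56 [130.2 127.3] [667.2 527.1]
top seat_a 0.51 [276.7 139.5] [635.6 110.2]
top seat_a 0.41 [231.2 173.4] [537.4 238. ]
top seat_a 0.37 [103.8 157.8] [578.7 598.1]
top driver 0.63 [177.4 183.9] [512.4 400.3]
top driver 0.52 [139.9 186.8] [502.9 510.7]
top driver 0.42 [179.6 185.8] [506.8 393.6]
top tool_block 0.75 [180.3 185.5] [508.1 392.4]
scene {'fovy': 47.83597701103321, 'cx': 257.0847110129192, 'cy': 188.1706255807454, 'pose': array([[  -0.7,    0.4,   -0.6, -388.2],
       [  -0.7,   -0.3,    0.6, 1017.8],
       [   0. ,    0.9,    0.5,  782.3],
       [   0. ,    0. ,    0. ,    1. ]]), 'shot': 2}
scene switch_box 0.97 [236.3 201.9] [582.  183.2]
scene switch_box 0.77 [130.9 239.7] [637.2 558.2]
scene seat_a 0.61 [127.7 218.1] [660.8 545.8]
scene seat_a 0.56 [120.4 242.7] [564.7 622. ]
scene driver 0.58 [172.6 252.8] [492.9 505.9]
scene tool_block 0.54 [200.1 232.2] [524.4 383.4]
```

View pics/a.png

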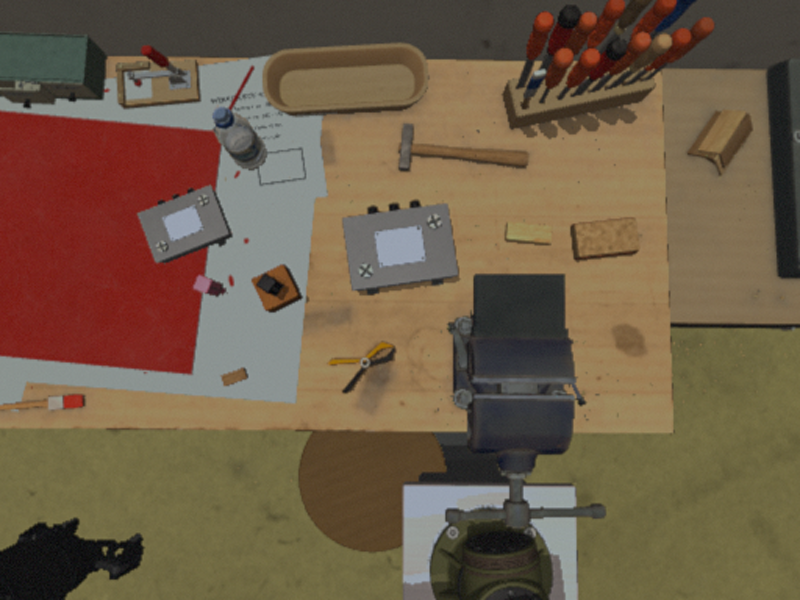

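View pics/b.png

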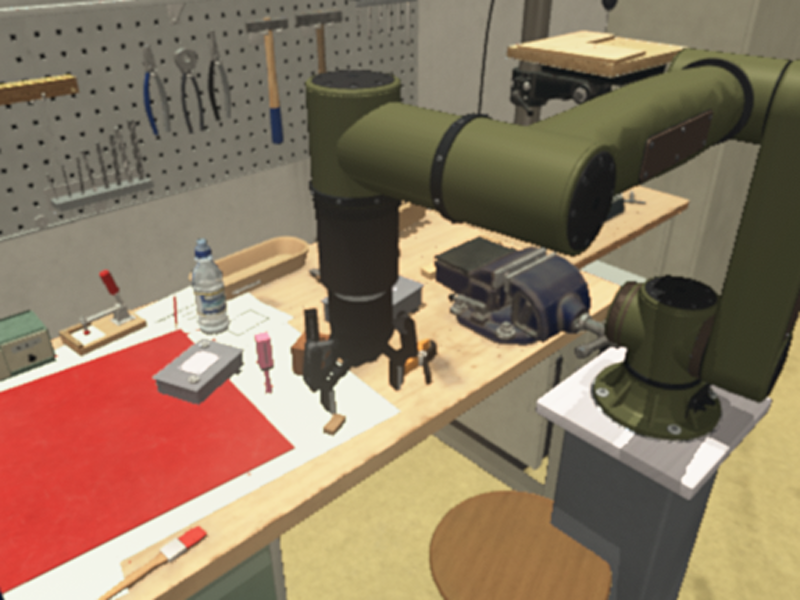

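The top view shows the larger box centred at display (400,247), with three glands on its far side, so its +x points away from the robot. Screw a is at display (365,271) and screw b at (434,222). The dark driver stands in its block at (275,288); the pink look-alike is at (208,285). The scene view agrees. I'll move above the block next.

```bash
cat >> h.py <<'E'
from scipy.spatial.transform import Rotation as R
def st():
    s=telemetry.get_state(); return s,np.array(s["tool_pos"]),R.from_euler("xyz",s["orientation"])
def plan(p,yaw):
    "remaining tool-frame shift if moved first, then turn; tool down with tool-x at world yaw"
    s,p0,r0=st(); tgt=R.from_euler("xyz",[np.pi,0,yaw])
    print("shift",r0.inv().apply(np.array(p)-p0).round(2),"turn",(r0.inv()*tgt).as_rotvec().round(4),"yaw now",r0.as_euler("xyz").round(4),"q",np.round(s["joints"],2),"F",np.round(s["ft_force"],1),"T",np.round(s["wrist_torque"],2),"t",s["t"],"pos",p0.round(1),"open",s["opening"],s["grip_force"])
E
python3 - <<'E'
from h import *
s,p,r=st(); y=r.as_euler("xyz")[2]; plan([470,392,400],y)
f=optics.grab_frame("wrist");P=f["pose"];print("cam in tool",r.inv().apply(P[:3,3]-p), r.inv().apply(-P[:3,2]),r.inv().apply(P[:3,0]),f["fovy"])
E
```

```text
shift [370.84 113.08   4.65] turn [ 0.0002 -0.     -0.    ] yaw now [ 3.1414 -0.     -0.2248] q [ 1.68  0.04  0.08 -0.   -1.62 -0.33] F [-0.1  0.5  0.9] T [-0.   -0.01  0.02] t 0.5 pos [133.7 584.9 404.6] open 1.001463028857478 0.0
cam in tool [77.35581716  0.11141572 30.6514626 ] [-3.06635240e-01  8.02139310e-04  9.51826763e-01] [ 3.52699028e-04  9.99999672e-01 -7.29112820e-04] 67.3793682102268
```

Call:
step_arm(rows=[{"x": 46,"y": 14},{"x": 46,"y": 14},{"x": 46,"y": 14},{"x": 46,"y": 14},{"x": 46,"y": 14},{"x": 46,"y": 14},{"x": 46,"y": 14},{"x": 46,"y": 14}])

```text
invalid input at $.rows[0]: expected keys claw, x, y, z, ax, ay, az
```

```bash
python3 - <<'E'
from h import *
f=optics.grab_frame("wrist"); cv2.imwrite("pics/c.png",f["img"])
plan([505,392,400],-.22)
for q,z in dict(driver=4,tool_block=0,seat_a=61,switch_box=0).items():
    for r in optics.spot_point(q,f)[:3]: print(q,r["p"],np.round(r["point"],1),at(f,r["point"],z).round(1))
E
```

```text
shift [404.94 105.27   4.68] turn [ 0.0001 -0.     -0.0048] yaw now [ 3.1415 -0.     -0.2248] q [ 1.68  0.04  0.08 -0.   -1.62 -0.33] F [ 0.2  0.  -0. ] T [ 0.01 -0.06  0.  ] t 0.6 pos [133.7 584.9 404.7] open 0.9980039068341646 0.0
```

View pics/c.png

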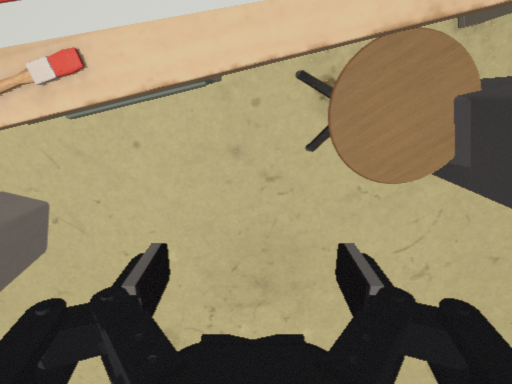

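The move was refused because every row needs all its keys. This wrist view shows only the floor and the bench edge. I'll resend the move.

Call:
step_arm(rows=[{"claw": 85,"x": 46,"y": 14,"z": 0,"ax": 0,"ay": 0,"az": 0},{"claw": 85,"x": 46,"y": 14,"z": 0,"ax": 0,"ay": 0,"az": 0},{"claw": 85,"x": 46,"y": 14,"z": 0,"ax": 0,"ay": 0,"az": 0},{"claw": 85,"x": 46,"y": 14,"z": 0,"ax": 0,"ay": 0,"az": 0},{"claw": 85,"x": 46,"y": 14,"z": 0,"ax": 0,"ay": 0,"az": 0},{"claw": 85,"x": 46,"y": 14,"z": 0,"ax": 0,"ay": 0,"az": 0},{"claw": 85,"x": 46,"y": 14,"z": 0,"ax": 0,"ay": 0,"az": 0},{"claw": 85,"x": 46,"y": 14,"z": 0,"ax": 0,"ay": 0,"az": 0}])

```text
t: 1.8
tool_pos: [468.7, 392.7, 404.8]
orientation: [-3.141, -0.0, -0.225]
ft_force: [0.7, 0.6, 0.2]
opening: 0.994
grip_force: 0.0
```

```bash
python3 - <<'E'
from h import *
f=optics.grab_frame("wrist"); cv2.imwrite("pics/d.png",f["img"])
plan([505,392,400],-.22)
for q,z in dict(driver=4,tool_block=0,seat_a=61,switch_box=0).items():
    for r in optics.spot_point(q,f)[:3]: print(q,r["p"],np.round(r["point"],1),at(f,r["point"],z).round(1))
E
```

```text
shift [31.52 -9.33  4.44] turn [ 0.0016 -0.0013 -0.0083] yaw now [ 3.140e+00 -1.300e-03 -2.283e-01] q [ 1.02  0.07  0.12  0.   -1.62  0.33] F [-1.9 -2.3 -0.9] T [-0.27  0.26 -0.03] t 1.85 pos [472.2 390.  404.4] open 0.9982401931410055 0.0
driver 0.94 [243.6 133. ] [503.8 395.7]
driver 0.93 [164.5 151. ] [504.2 500.8]
tool_block 0.95 [242.8 132.6] [504.1 396.8]
seat_a 0.96 [394.   69.9] [537.4 230.2]
seat_a 0.8 [ 38.8 112.1] [579.  597.4]
seat_a 0.72 [70.3  5.4] [662.7 524.9]
switch_box 0.92 [419.   17.4] [585.9 169.8]
switch_box 0.8 [78.  64.9] [625.9 570.6]
```

View pics/d.png

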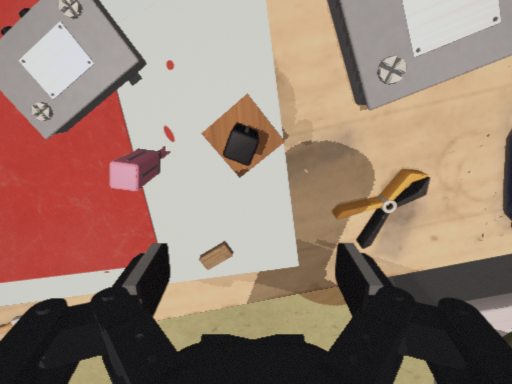

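The wrist view shows the black driver handle at (241,144) in its block at (243,133), the pink decoy at (135,170), and the large box's screw a at (392,69). Next I'll fit the handle's pose to its silhouette.

```bash
cat >> h.py <<'E'
from scipy.optimize import minimize
def fit_handle(f,m,x0,z0=64,z1=131):
    best=None
    def cost(v):
        c,s=np.cos(v[2]),np.sin(v[2]); pts=[]
        for z in(z0,z1):
            for a,b in((13,13),(13,-13),(-13,-13),(-13,13)): pts.append(proj(f,[v[0]+a*c-b*s,v[1]+a*s+b*c,z]))
        h=cv2.convexHull((np.array(pts,np.float32)*16).astype(np.int32))
        k=np.zeros((m.shape[0]*1,m.shape[1]),np.uint8); cv2.fillConvexPoly(k,h,255,cv2.LINE_AA,4)
        return np.abs(k/255.-m).sum()/m.sum()
    for y in np.arange(0,np.pi/2,.2):
        r=minimize(cost,[*x0,y],method="Nelder-Mead",options=dict(initial_simplex=np.array([[*x0,y],[x0[0]+4,x0[1],y],[x0[0],x0[1]+4,y],[*x0,y+.25]])))
        if best is None or r.fun<best.fun: best=r
    return best.x,best.fun
E
python3 - <<'E'
from h import *
for _ in range(2):
    f=optics.grab_frame("wrist")
    for r in optics.outline_of("driver",f)[:2]:
        if abs(r["box"][0]-226)>30: continue
        m=r["region"].astype(float); print(r["box"],m.sum()); print(fit_handle(f,m,(504,396)))
        ys,xs=np.where(m>0); dark=(f["img"].max(2)<60)&(np.hypot(*np.meshgrid(np.arange(512)-241,np.arange(384)-144))<30)
        print(dark.sum()); print(fit_handle(f,dark.astype(float),(504,396)))
plan([504,396,400],0)
E
```

```text
[220.0, 120.0, 39.3, 43.0] 1027.0
(array([506.64987314, 393.84848356,   0.89543097]), np.float64(0.19664356492353513))
859
(array([506.9332485 , 394.09601875,   0.82343839]), np.float64(0.4279577255815015))
[221.4, 117.9, 40.3, 43.9] 1122.0
(array([506.64553999, 394.03087992,   0.94310434]), np.float64(0.09514172870574253))
855
(array([506.74176562, 393.95777807,   0.82085226]), np.float64(0.4263777089783283))
shift [36.02 -9.88  4.9 ] turn [-3.000e-04 -1.000e-04 -2.232e-01] yaw now [-3.1413e+00 -1.0000e-04 -2.2320e-01] q [ 1.03  0.07  0.12 -0.   -1.62  0.32] F [-0.4  0.4 -0.2] T [-0.04 -0.02 -0.01] t 2.25 pos [466.7 394.3 404.9] open 0.9948822889047685 0.0
```

```bash
python3 - <<'E'
from h import *
plan([489,408,330],-.67)
E
```

```text
shift [ 18.72 -18.25  74.9 ] turn [-3.000e-04 -0.000e+00  4.468e-01] yaw now [-3.1413e+00 -1.0000e-04 -2.2320e-01] q [ 1.03  0.07  0.12 -0.   -1.62  0.32] F [-0.4  0.4 -0.2] T [-0.04 -0.02 -0.01] t 2.25 pos [466.7 394.3 404.9] open 0.9948822889047685 0.0
```

Call:
step_arm(rows=[{"claw": 85,"x": 9,"y": -9,"z": 25,"ax": 0,"ay": 0,"az": 0},{"claw": 85,"x": 9.5,"y": -9,"z": 25,"ax": 0,"ay": 0,"az": 0},{"claw": 85,"x": 0,"y": 0,"z": 25,"ax": 0,"ay": 0,"az": 0},{"claw": 85,"x": 0,"y": 0,"z": 0,"ax": 0,"ay": 0,"az": 0.15},{"claw": 85,"x": 0,"y": 0,"z": 0,"ax": 0,"ay": 0,"az": 0.15},{"claw": 85,"x": 0,"y": 0,"z": 0,"ax": 0,"ay": 0,"az": 0.147},{"claw": 85,"x": 0,"y": 0,"z": 0,"ax": 0,"ay": 0,"az": 0},{"claw": 85,"x": 0,"y": 0,"z": 0,"ax": 0,"ay": 0,"az": 0}])

```text
t: 3.25
tool_pos: [489.2, 407.4, 329.8]
orientation: [-3.141, -0.0, -0.668]
ft_force: [-0.2, -0.8, -0.8]
opening: 0.993
grip_force: 0.0
```

```bash
python3 - <<'E'
from h import *
f=optics.grab_frame("wrist"); cv2.imwrite("pics/e.png",f["img"])
for q in("driver","tool_block"):
    for r in optics.spot_point(q,f)[:2]: print(q,r["p"],np.round(r["point"],1),at(f,r["point"],4).round(1))
for r in optics.outline_of("driver",f)[:1]:
        m=r["region"].astype(float); print(r["box"],m.sum()); print(fit_handle(f,m,(506,394)))
plan([506.5,394,252.7],-.67)
E
```

```text
driver 0.85 [248.5 152.2] [509.2 395.5]
driver 0.33 [251.  150.9] [508.6 392.7]
tool_block 0.58 [249.6 153.7] [507.2 395.6]
[228.4, 152.9, 43.4, 57.7] 2315.0
(array([506.45282419, 393.77109151,   1.00681743]), np.float64(0.11209249142421547))
shift [21.53 -0.27 76.99] turn [ 0.     -0.     -0.0006] yaw now [ 3.1415 -0.     -0.6706] q [ 1.01  0.14  0.06  0.   -1.49 -0.11] F [-0.4  0.1 -1.5] T [-0.03 -0.04  0.02] t 3.45 pos [489.5 407.2 329.7] open 0.9932611365725634 0.0
```

View pics/e.png

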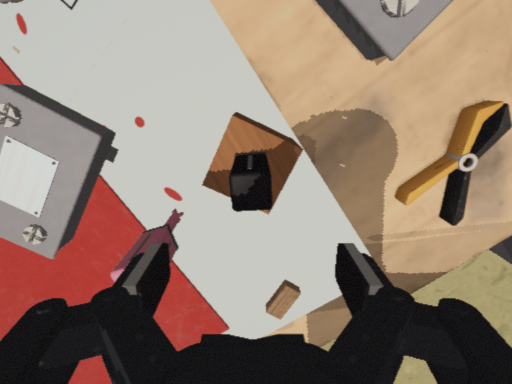

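The view from close by shows the black handle's top face at (252,195), turned about 5° from the gripper and agreeing with the fit (yaw -0.565). I'll align and grasp.

Call:
step_arm(rows=[{"claw": 85,"x": 0,"y": 0,"z": 0,"ax": 0,"ay": 0,"az": -0.105},{"claw": 85,"x": 10.7,"y": 1,"z": 0,"ax": 0,"ay": 0,"az": 0},{"claw": 85,"x": 10.7,"y": 1,"z": 0,"ax": 0,"ay": 0,"az": 0},{"claw": 85,"x": 0,"y": 0,"z": 20,"ax": 0,"ay": 0,"az": 0},{"claw": 85,"x": 0,"y": 0,"z": 20,"ax": 0,"ay": 0,"az": 0},{"claw": 85,"x": 0,"y": 0,"z": 20,"ax": 0,"ay": 0,"az": 0},{"claw": 85,"x": 0,"y": 0,"z": 17,"ax": 0,"ay": 0,"az": 0},{"claw": 85,"x": 0,"y": 0,"z": 0,"ax": 0,"ay": 0,"az": 0}])

```text
t: 4.45
tool_pos: [506.1, 393.7, 250.3]
orientation: [3.138, 0.0, -0.567]
ft_force: [-0.1, -0.3, 0.8]
opening: 0.999
grip_force: 0.0
```

Call:
step_arm(rows=[{"claw": 40,"x": 0,"y": 0,"z": 0,"ax": 0,"ay": 0,"az": 0},{"claw": 30,"x": 0,"y": 0,"z": 0,"ax": 0,"ay": 0,"az": 0},{"claw": 15,"x": 0,"y": 0,"z": 0,"ax": 0,"ay": 0,"az": 0},{"claw": 15,"x": 0,"y": 0,"z": 0,"ax": 0,"ay": 0,"az": 0},{"claw": 15,"x": 0,"y": 0,"z": 0,"ax": 0,"ay": 0,"az": 0},{"claw": 15,"x": 0,"y": 0,"z": 0,"ax": 0,"ay": 0,"az": 0},{"claw": 15,"x": 0,"y": 0,"z": 0,"ax": 0,"ay": 0,"az": 0},{"claw": 15,"x": 0,"y": 0,"z": 0,"ax": 0,"ay": 0,"az": 0}])

```text
t: 5.45
tool_pos: [506.6, 394.1, 253.4]
orientation: [-3.141, -0.0, -0.567]
ft_force: [-1.1, -1.2, 5.8]
opening: 0.293
grip_force: 59.5
```

Grasped: opening about 25 mm and grip 59.5 N. Now I'll lift and go to a viewpoint beside screw a.

Call:
step_arm(rows=[{"claw": 15,"x": 0,"y": 0,"z": -20,"ax": 0,"ay": 0,"az": 0},{"claw": 15,"x": 0,"y": 0,"z": -30,"ax": 0,"ay": 0,"az": 0},{"claw": 15,"x": 0,"y": 0,"z": -30,"ax": 0,"ay": 0,"az": 0},{"claw": 15,"x": 0,"y": 0,"z": -30,"ax": 0,"ay": 0,"az": 0},{"claw": 15,"x": 0,"y": 0,"z": 0,"ax": 0,"ay": 0,"az": 0},{"claw": 15,"x": 0,"y": 0,"z": 0,"ax": 0,"ay": 0,"az": 0}])

```text
t: 6.2
tool_pos: [506.4, 393.8, 361.8]
orientation: [3.14, 0.001, -0.567]
ft_force: [-0.1, 0.2, -2.5]
opening: 0.296
grip_force: 59.5
```

```bash
python3 - <<'E'
from h import *
plan([478,267.5,340],-.567)
E
```

```text
shift [ 43.94 121.77  21.91] turn [0.0015 0.0008 0.0001] yaw now [ 3.1401e+00  8.0000e-04 -5.6690e-01] q [ 0.97  0.15  0.12 -0.   -1.55  0.03] F [-0.1  0.2 -2.5] T [-0.    0.01  0.02] t 6.2 pos [506.4 393.8 361.8] open 0.2956083476510129 59.45608198642731
```

Call:
step_arm(rows=[{"claw": 15,"x": 11,"y": 30.5,"z": 0,"ax": 0,"ay": 0,"az": 0},{"claw": 15,"x": 11,"y": 30.5,"z": 0,"ax": 0,"ay": 0,"az": 0},{"claw": 15,"x": 11,"y": 30.5,"z": 0,"ax": 0,"ay": 0,"az": 0},{"claw": 15,"x": 11,"y": 30.5,"z": 10,"ax": 0,"ay": 0,"az": 0},{"claw": 15,"x": 0,"y": 0,"z": 12,"ax": 0,"ay": 0,"az": 0},{"claw": 15,"x": 0,"y": 0,"z": 0,"ax": 0,"ay": 0,"az": 0},{"claw": 15,"x": 0,"y": 0,"z": 0,"ax": 0,"ay": 0,"az": 0}])

```text
t: 7.08
tool_pos: [478.2, 267.9, 340.4]
orientation: [3.141, -0.0, -0.566]
ft_force: [0.3, -0.4, -0.8]
opening: 0.298
grip_force: 59.6
```

```bash
python3 - <<'E'
from h import *
f=optics.grab_frame("wrist"); g=f["img"].copy()
plan([478,267.5,340],-.567)
for q in("driver","seat_a"):
    for r in optics.spot_point(q,f)[:3]: print(q,r["p"],np.round(r["point"],1),at(f,r["point"],61).round(1))
# rectified 20x view of seat plane z=61
out=np.zeros((400,400,3),np.uint8)
c=[r for r in optics.spot_point("seat_a",f)]
c=min((at(f,r["point"],61) for r in c),key=lambda p:np.hypot(p[0]-537,p[1]-230)); print(c)
q=np.array([proj(f,[c[0]+a,c[1]+b,61]) for a,b in((20,20),(20,-20),(-20,-20),(-20,20))],np.float32)
H=cv2.getPerspectiveTransform(q,np.float32([[0,0],[400,0],[400,400],[0,400]]))
w=cv2.warpPerspective(g,H,(400,400),flags=cv2.INTER_CUBIC)
cv2.imwrite("pics/f.png",np.hstack([cv2.resize(g,(533,400))[:,:400] if 0 else w,cv2.resize(g[:,56:456],(400,400))]))
E
```

```text
shift [0.05 0.56 0.64] turn [ 0.0006 -0.0002  0.0008] yaw now [ 3.141e+00 -2.000e-04 -5.662e-01] q [ 0.88 -0.1  -0.16  0.   -1.5   0.13] F [ 0.4 -0.5 -0.5] T [-0.  0.  0.] t 7.125 pos [478.3 268.  340.6] open 0.2974680088735231 59.586254954338074
driver 0.7 [ 79.3 254.1] [510.2 446.5]
driver 0.69 [250.8 196. ] [471.  272.9]
seat_a 0.59 [249.  106.9] [537.8 232.1]
[537.78662638 232.10713677]
```

View pics/f.png

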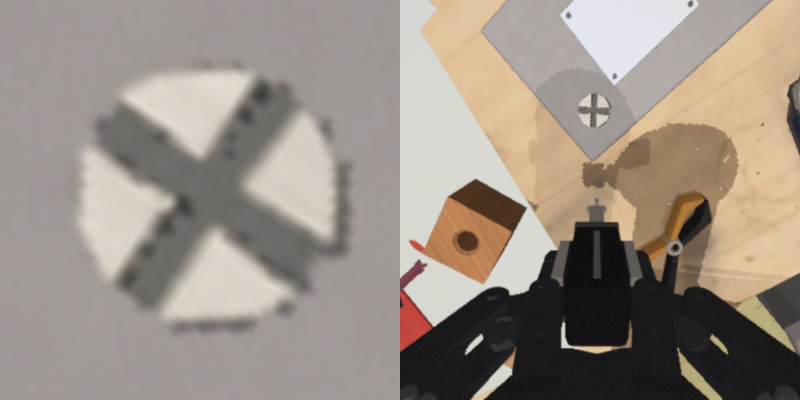

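The left half is the rectified head of screw a. Its centre is at (210,198) of 10 px/mm, so about (538.0, 231.1), and the cross stands at about -0.62 rad world, close to the driver's yaw of -0.566. The right half shows the tip at about wrist pixel (253,192). I'll check the hand–eye offset with the tip.

```bash
python3 - <<'E'
from h import *
f=optics.grab_frame("wrist"); s,p,r=st()
print(p,proj(f,[p[0],p[1],p[2]-249]), [at(f,(253,192),p[2]-249+k) for k in(0,10)])
for q in optics.spot_point("driver",f)[:3]: print(q, at(f,q["point"],p[2]-249))
g=f["img"][170:240,210:300]; cv2.imwrite("pics/g.png",cv2.resize(g,None,fx=6,fy=6,interpolation=cv2.INTER_CUBIC))
plan([538,231.1,340],-.623)
E
```

```text
[478.19285231 267.75899107 340.80435615] [251.47843372 197.98207069] [array([481.81594767, 264.01224082]), array([484.6320007 , 262.26608023])]
{'point': [251.3, 198.9], 'p': 0.92} [477.6087986  268.30099764]
{'point': [78.6, 253.1], 'p': 0.73} [515.41836928 419.67741048]
{'point': [144.3, 205.5], 'p': 0.39} [519.36111679 344.56123002]
shift [70.11 -1.26  0.81] turn [-0.     -0.0001  0.0565] yaw now [-3.1416e+00 -1.0000e-04 -5.6650e-01] q [ 0.88 -0.1  -0.17  0.   -1.5   0.13] F [-0.4  0.6 -1.4] T [-0.03  0.01 -0.02] t 7.375 pos [478.2 267.7 340.8] open 0.2987596369809638 59.58663046360016
```

View pics/g.png

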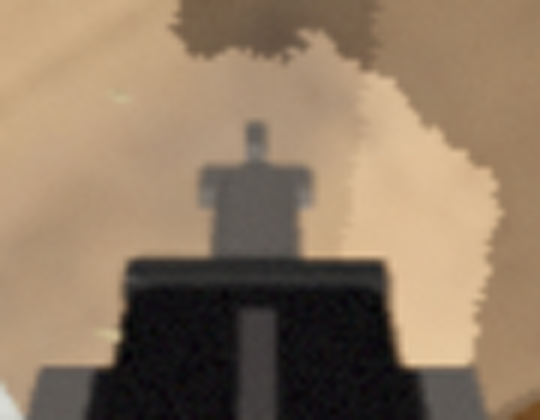

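The tip centre is at about (252.7,197.6), against a predicted (251.5,198). That puts it roughly 0.9 mm to tool +y. I'll go over the screw with that correction and descend.

Call:
step_arm(rows=[{"claw": 15,"x": 23.3,"y": -0.7,"z": 0,"ax": 0,"ay": 0,"az": 0},{"claw": 15,"x": 23.3,"y": -0.7,"z": 0,"ax": 0,"ay": 0,"az": 0},{"claw": 15,"x": 23.3,"y": -0.7,"z": 0,"ax": 0,"ay": 0,"az": 0},{"claw": 15,"x": 0,"y": 0,"z": 0,"ax": 0,"ay": 0,"az": 0.057},{"claw": 15,"x": 0,"y": 0,"z": 12,"ax": 0,"ay": 0,"az": 0},{"claw": 15,"x": 0,"y": 0,"z": 12,"ax": 0,"ay": 0,"az": 0},{"claw": 15,"x": 0,"y": 0,"z": 5,"ax": 0,"ay": 0,"az": 0},{"claw": 15,"x": 0,"y": 0,"z": 0,"ax": 0,"ay": 0,"az": 0}])

```text
t: 8.38
tool_pos: [538.0, 231.7, 311.1]
orientation: [3.14, 0.0, -0.623]
ft_force: [0.8, -0.6, -1.0]
opening: 0.3
grip_force: 59.6
```

Call:
step_arm(rows=[{"claw": 15,"x": 0,"y": 0,"z": 2,"ax": 0,"ay": 0,"az": 0},{"claw": 15,"x": 0,"y": 0,"z": 0,"ax": 0,"ay": 0,"az": 0},{"claw": 15,"x": 0,"y": 0,"z": 2,"ax": 0,"ay": 0,"az": 0},{"claw": 15,"x": 0,"y": 0,"z": 0,"ax": 0,"ay": 0,"az": 0}])

```text
t: 8.88
tool_pos: [538.2, 231.6, 307.5]
orientation: [3.141, 0.0, -0.624]
ft_force: [0.6, 0.9, -1.6]
opening: 0.294
grip_force: 59.6
```

Call:
step_arm(rows=[{"claw": 15,"x": 0,"y": 0,"z": 2,"ax": 0,"ay": 0,"az": 0},{"claw": 15,"x": 0,"y": 0,"z": 1,"ax": 0,"ay": 0,"az": 0},{"claw": 15,"x": 0,"y": 0,"z": 0,"ax": 0,"ay": 0,"az": 0},{"claw": 15,"x": 0,"y": 0,"z": 0,"ax": 0,"ay": 0,"az": 0}])

```text
t: 9.38
tool_pos: [538.2, 231.6, 304.7]
orientation: [3.141, -0.0, -0.624]
ft_force: [-0.0, 0.6, -1.9]
opening: 0.296
grip_force: 59.6
```

```bash
python3 - <<'E'
from h import *
plan([538,231.1,340],-.623)
E
```

```text
shift [  0.11   0.56 -35.28] turn [ 0.0001 -0.0001 -0.0008] yaw now [ 3.1415e+00 -1.0000e-04 -6.2380e-01] q [ 0.75  0.01 -0.12  0.   -1.43  0.2 ] F [-0.   0.6 -1.9] T [-0.01  0.04  0.03] t 9.375 pos [538.2 231.6 304.7] open 0.2960699191166085 59.646801352500916
```

Call:
step_arm(rows=[{"claw": 15,"x": 0,"y": 0,"z": 0,"ax": 0,"ay": 0,"az": 0.15},{"claw": 15,"x": 0,"y": 0,"z": 0,"ax": 0,"ay": 0,"az": 0.15},{"claw": 15,"x": 0,"y": 0,"z": 0,"ax": 0,"ay": 0,"az": 0.15},{"claw": 15,"x": 0,"y": 0,"z": 0,"ax": 0,"ay": 0,"az": 0.15},{"claw": 15,"x": 0,"y": 0,"z": 0,"ax": 0,"ay": 0,"az": 0.15},{"claw": 15,"x": 0,"y": 0,"z": 0,"ax": 0,"ay": 0,"az": 0.15},{"claw": 15,"x": 0,"y": 0,"z": 0,"ax": 0,"ay": 0,"az": 0.15},{"claw": 15,"x": 0,"y": 0,"z": 0,"ax": 0,"ay": 0,"az": 0.15}])

```text
t: 10.38
tool_pos: [538.8, 231.8, 304.9]
orientation: [-3.14, 0.001, -1.829]
ft_force: [4.3, -0.1, -2.7]
opening: 0.298
grip_force: 59.3
```

```bash
cat > s.py <<'E'
from h import *
s,p,r=st(); print(p.round(1),r.as_euler("xyz").round(3),"F",np.round(s["ft_force"],1),"T",np.round(s["wrist_torque"],3),"q6",round(s["joints"][5],2),"eff6",round(s["effort"][5],3),"t",s["t"])
E
python3 s.py
```

```text
[538.8 231.8 304.9] [-3.140e+00  1.000e-03 -1.829e+00] F [ 4.3 -0.1 -2.7] T [ 0.314 -1.688  0.129] q6 -1.01 eff6 1.445 t 10.375
```

Call:
step_arm(rows=[{"claw": 15,"x": 0,"y": 0,"z": 0,"ax": 0,"ay": 0,"az": 0.1},{"claw": 15,"x": 0,"y": 0,"z": 0,"ax": 0,"ay": 0,"az": 0.1},{"claw": 15,"x": 0,"y": 0,"z": 0,"ax": 0,"ay": 0,"az": 0}])

```text
t: 10.75
tool_pos: [538.8, 231.8, 304.9]
orientation: [-3.14, 0.002, -2.023]
ft_force: [5.4, 1.2, -3.9]
opening: 0.295
grip_force: 59.3
```

```bash
python3 s.py
```

```text
[538.8 231.8 304.9] [-3.140e+00  2.000e-03 -2.023e+00] F [ 5.4  1.2 -3.9] T [ 0.344 -2.233  0.141] q6 -1.2 eff6 -0.654 t 10.75
```

Call:
step_arm(rows=[{"claw": 15,"x": 0,"y": 0,"z": 0,"ax": 0,"ay": 0,"az": 0.1},{"claw": 15,"x": 0,"y": 0,"z": 0,"ax": 0,"ay": 0,"az": 0.1},{"claw": 15,"x": 0,"y": 0,"z": 0,"ax": 0,"ay": 0,"az": 0}])

```text
t: 11.12
tool_pos: [538.8, 231.8, 304.9]
orientation: [-3.14, 0.002, -2.222]
ft_force: [5.7, 0.8, -2.6]
opening: 0.293
grip_force: 59.3
```

```bash
python3 s.py
```

```text
[538.8 231.8 304.9] [-3.140e+00  2.000e-03 -2.222e+00] F [ 5.7  0.8 -2.6] T [ 0.377 -2.408  0.109] q6 -1.4 eff6 -0.531 t 11.125
```

Call:
step_arm(rows=[{"claw": 15,"x": 0,"y": 0,"z": 0,"ax": 0,"ay": 0,"az": 0.1},{"claw": 15,"x": 0,"y": 0,"z": 0,"ax": 0,"ay": 0,"az": 0.1},{"claw": 15,"x": 0,"y": 0,"z": 0,"ax": 0,"ay": 0,"az": 0}])

```text
t: 11.5
tool_pos: [538.9, 231.8, 304.9]
orientation: [-3.14, 0.002, -2.422]
ft_force: [7.0, 0.8, -5.2]
opening: 0.302
grip_force: 59.3
```

```bash
python3 s.py
```

```text
[538.9 231.8 304.9] [-3.140e+00  2.000e-03 -2.422e+00] F [ 7.   0.8 -5.2] T [ 0.259 -2.746  0.373] q6 -1.6 eff6 -0.835 t 11.5
```

Call:
step_arm(rows=[{"claw": 15,"x": 0,"y": 0,"z": 0,"ax": 0,"ay": 0,"az": 0.1},{"claw": 15,"x": 0,"y": 0,"z": 0,"ax": 0,"ay": 0,"az": 0}])

```text
t: 11.75
tool_pos: [538.7, 231.7, 304.9]
orientation: [-3.14, 0.002, -2.521]
ft_force: [6.5, -1.6, -4.6]
opening: 0.297
grip_force: 59.5
```

```bash
python3 s.py
```

```text
[538.7 231.7 304.9] [-3.140e+00  2.000e-03 -2.521e+00] F [ 6.5 -1.6 -4.6] T [-0.114 -2.328  0.684] q6 -1.7 eff6 -1.122 t 11.75
```

The torque about z rose from 0.12 to 0.37 and then 0.68 N m, so screw a is on its stop. I'll back off within the slack, lift, and go to a viewpoint beside screw b while turning back a quarter turn.

Call:
step_arm(rows=[{"claw": 15,"x": 0,"y": 0,"z": 0,"ax": 0,"ay": 0,"az": -0.13},{"claw": 15,"x": 0,"y": 0,"z": 0,"ax": 0,"ay": 0,"az": -0.12},{"claw": 15,"x": 0,"y": 0,"z": 0,"ax": 0,"ay": 0,"az": 0},{"claw": 15,"x": 0,"y": 0,"z": -6,"ax": 0,"ay": 0,"az": 0},{"claw": 15,"x": 0,"y": 0,"z": -10,"ax": 0,"ay": 0,"az": 0},{"claw": 15,"x": 0,"y": 0,"z": -20,"ax": 0,"ay": 0,"az": 0},{"claw": 15,"x": 0,"y": 0,"z": 0,"ax": 0,"ay": 0,"az": 0}])

```text
t: 12.62
tool_pos: [538.5, 231.8, 343.9]
orientation: [-3.14, 0.004, -2.274]
ft_force: [1.0, 0.2, -1.1]
opening: 0.293
grip_force: 60.0
```

```bash
python3 - <<'E'
from h import *
plan([579.5,154,340],-.7)
E
```

```text
shift [ 32.79 -81.58   3.85] turn [-0.0043  0.0021 -1.5739] yaw now [-3.1402  0.0041 -2.2739] q [ 0.75  0.   -0.06  0.   -1.5  -1.45] F [ 1.   0.2 -1.1] T [ 0.05 -0.01 -0.01] t 12.625 pos [538.5 231.8 343.9] open 0.2934338867253085 60.038148164749146
```

Call:
step_arm(rows=[{"claw": 15,"x": 11,"y": -27,"z": 0,"ax": 0,"ay": 0,"az": 0},{"claw": 15,"x": 11,"y": -27,"z": 0,"ax": 0,"ay": 0,"az": 0},{"claw": 15,"x": 11,"y": -27.5,"z": 0,"ax": 0,"ay": 0,"az": 0},{"claw": 15,"x": 0,"y": 0,"z": 0,"ax": 0,"ay": 0,"az": -0.18},{"claw": 15,"x": 0,"y": 0,"z": 0,"ax": 0,"ay": 0,"az": -0.18},{"claw": 15,"x": 0,"y": 0,"z": 0,"ax": 0,"ay": 0,"az": -0.18},{"claw": 15,"x": 0,"y": 0,"z": 0,"ax": 0,"ay": 0,"az": -0.18},{"claw": 15,"x": 0,"y": 0,"z": 0,"ax": 0,"ay": 0,"az": -0.18}])

```text
t: 13.62
tool_pos: [578.9, 153.8, 340.4]
orientation: [3.141, 0.0, -1.368]
ft_force: [0.1, 1.1, -1.5]
opening: 0.295
grip_force: 60.1
```

Call:
step_arm(rows=[{"claw": 15,"x": 0,"y": 0,"z": 0,"ax": 0,"ay": 0,"az": -0.18},{"claw": 15,"x": 0,"y": 0,"z": 0,"ax": 0,"ay": 0,"az": -0.18},{"claw": 15,"x": 0,"y": 0,"z": 0,"ax": 0,"ay": 0,"az": -0.18},{"claw": 15,"x": 0,"y": 0,"z": 0,"ax": 0,"ay": 0,"az": -0.13},{"claw": 15,"x": 0,"y": 0,"z": 4,"ax": 0,"ay": 0,"az": 0},{"claw": 15,"x": 0,"y": 0,"z": 0,"ax": 0,"ay": 0,"az": 0},{"claw": 15,"x": 0,"y": 0,"z": 0,"ax": 0,"ay": 0,"az": 0}])

```text
t: 14.5
tool_pos: [579.0, 153.8, 336.6]
orientation: [3.141, -0.0, -0.705]
ft_force: [-0.5, 1.1, -2.2]
opening: 0.3
grip_force: 60.1
```

```bash
python3 - <<'E'
from h import *
f=optics.grab_frame("wrist"); g=f["img"].copy(); s,p,r=st()
plan([579.5,154,340],-.7)
for q in optics.spot_point("driver",f)[:1]: print(q)
print("tip pred",proj(f,[p[0],p[1],p[2]-249]))
c=optics.spot_point("seat_b",f); print([(q["p"],at(f,q["point"],61)) for q in c])
c=min((at(f,q["point"],61) for q in c),key=lambda a:np.hypot(a[0]-633,a[1]-109)); print(c)
q=np.array([proj(f,[c[0]+a,c[1]+b,61]) for a,b in((20,20),(20,-20),(-20,-20),(-20,20))],np.float32)
H=cv2.getPerspectiveTransform(q,np.float32([[0,0],[400,0],[400,400],[0,400]]))
w=cv2.warpPerspective(g,H,(400,400),flags=cv2.INTER_CUBIC)
cv2.imwrite("pics/i.png",np.hstack([w,cv2.resize(g[165:235,217:287],(400,400),interpolation=cv2.INTER_CUBIC)]))
E
```

```text
shift [ 0.16 -0.47 -3.29] turn [ 0.0001 -0.0001 -0.0049] yaw now [ 3.1415e+00 -1.0000e-04 -7.0490e-01] q [ 0.59  0.04 -0.04  0.   -1.49  0.27] F [-0.2  0.2 -1. ] T [-0.07 -0.02  0.03] t 14.55 pos [579.1 153.7 336.7] open 0.2984277853840067 60.09473204612732
{'point': [248.8, 197.3], 'p': 0.83}
tip pred [251.09774593 198.12261957]
[(0.96, array([632.3770906 , 110.85134216]))]
[632.3770906  110.85134216]
```

View pics/i.png

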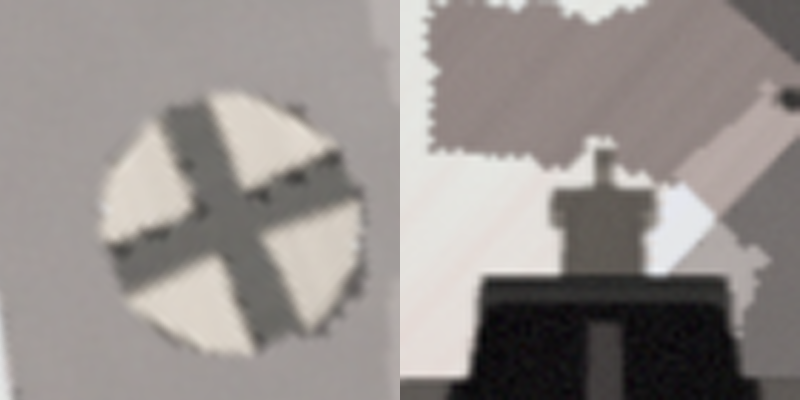

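Screw b's head centre is at rectified (232,223), so about (630.1, 107.65). That is 154.0 mm from a, and 153.9 is expected. Its cross stands at 0.373 rad, equivalent to -1.197. The driver still sits square in the grip, with the tip at about (252.5,198.3).

Call:
step_arm(rows=[{"claw": 15,"x": 23,"y": 0.3,"z": 0,"ax": 0,"ay": 0,"az": 0},{"claw": 15,"x": 23,"y": 0.3,"z": 0,"ax": 0,"ay": 0,"az": 0},{"claw": 15,"x": 22.7,"y": 0.4,"z": 0,"ax": 0,"ay": 0,"az": 0.162},{"claw": 15,"x": 0,"y": 0,"z": 0,"ax": 0,"ay": 0,"az": 0.165},{"claw": 15,"x": 0,"y": 0,"z": 0,"ax": 0,"ay": 0,"az": 0.165},{"claw": 15,"x": 0,"y": 0,"z": 12,"ax": 0,"ay": 0,"az": 0},{"claw": 15,"x": 0,"y": 0,"z": 11,"ax": 0,"ay": 0,"az": 0},{"claw": 15,"x": 0,"y": 0,"z": 0,"ax": 0,"ay": 0,"az": 0}])

```text
t: 15.65
tool_pos: [630.4, 108.6, 311.6]
orientation: [3.138, 0.0, -1.194]
ft_force: [-0.0, 0.2, -0.7]
opening: 0.297
grip_force: 60.1
```

Call:
step_arm(rows=[{"claw": 15,"x": 0,"y": 0,"z": 2,"ax": 0,"ay": 0,"az": 0},{"claw": 15,"x": 0,"y": 0,"z": 2,"ax": 0,"ay": 0,"az": 0},{"claw": 15,"x": 0,"y": 0,"z": 2,"ax": 0,"ay": 0,"az": 0},{"claw": 15,"x": 0,"y": 0,"z": 0,"ax": 0,"ay": 0,"az": 0}])

```text
t: 16.15
tool_pos: [630.8, 108.5, 307.6]
orientation: [3.141, -0.0, -1.196]
ft_force: [0.2, 0.4, -1.4]
opening: 0.295
grip_force: 60.1
```

```bash
python3 s.py
```

```text
[630.8 108.5 307.6] [ 3.141 -0.    -1.196] F [ 0.2  0.4 -1.4] T [ 0.024 -0.037 -0.034] q6 -0.11 eff6 0.002 t 16.15
```

Call:
step_arm(rows=[{"claw": 15,"x": 0,"y": 0,"z": 2,"ax": 0,"ay": 0,"az": 0},{"claw": 15,"x": 0,"y": 0,"z": 1,"ax": 0,"ay": 0,"az": 0},{"claw": 15,"x": 0,"y": 0,"z": 0,"ax": 0,"ay": 0,"az": 0}])

```text
t: 16.52
tool_pos: [630.8, 108.5, 304.6]
orientation: [3.141, -0.0, -1.196]
ft_force: [0.9, -0.5, -1.0]
opening: 0.297
grip_force: 60.1
```

Call:
step_arm(rows=[{"claw": 15,"x": 0,"y": 0,"z": 0,"ax": 0,"ay": 0,"az": 0.15},{"claw": 15,"x": 0,"y": 0,"z": 0,"ax": 0,"ay": 0,"az": 0.15},{"claw": 15,"x": 0,"y": 0,"z": 0,"ax": 0,"ay": 0,"az": 0.15},{"claw": 15,"x": 0,"y": 0,"z": 0,"ax": 0,"ay": 0,"az": 0}])

```text
t: 17.02
tool_pos: [631.0, 108.4, 304.8]
orientation: [-3.141, -0.0, -1.645]
ft_force: [1.1, 0.0, -2.8]
opening: 0.299
grip_force: 60.0
```

```bash
python3 s.py
```

```text
[631.  108.4 304.8] [-3.141 -0.    -1.645] F [ 1.1  0.  -2.8] T [-0.399 -0.625  0.075] q6 -0.56 eff6 -0.928 t 17.025
```

Engaged. Turning on.

Call:
step_arm(rows=[{"claw": 15,"x": 0,"y": 0,"z": 0,"ax": 0,"ay": 0,"az": 0.15},{"claw": 15,"x": 0,"y": 0,"z": 0,"ax": 0,"ay": 0,"az": 0.15},{"claw": 15,"x": 0,"y": 0,"z": 0,"ax": 0,"ay": 0,"az": 0.15},{"claw": 15,"x": 0,"y": 0,"z": 0,"ax": 0,"ay": 0,"az": 0.15},{"claw": 15,"x": 0,"y": 0,"z": 0,"ax": 0,"ay": 0,"az": 0.15},{"claw": 15,"x": 0,"y": 0,"z": 0,"ax": 0,"ay": 0,"az": 0.15},{"claw": 15,"x": 0,"y": 0,"z": 0,"ax": 0,"ay": 0,"az": 0}])

```text
t: 17.9
tool_pos: [631.1, 108.4, 304.8]
orientation: [-3.141, 0.001, -2.542]
ft_force: [3.7, -1.1, -2.8]
opening: 0.296
grip_force: 59.9
```

```bash
python3 s.py
```

```text
[631.1 108.4 304.8] [-3.141e+00  1.000e-03 -2.542e+00] F [ 3.7 -1.1 -2.8] T [-0.504 -1.263  0.115] q6 -1.45 eff6 -0.911 t 17.9
```

Call:
step_arm(rows=[{"claw": 15,"x": 0,"y": 0,"z": 0,"ax": 0,"ay": 0,"az": 0.1},{"claw": 15,"x": 0,"y": 0,"z": 0,"ax": 0,"ay": 0,"az": 0.05},{"claw": 15,"x": 0,"y": 0,"z": 0,"ax": 0,"ay": 0,"az": 0}])

```text
t: 18.27
tool_pos: [631.0, 108.4, 304.8]
orientation: [-3.141, 0.001, -2.691]
ft_force: [2.9, -2.1, -3.6]
opening: 0.293
grip_force: 59.8
```

```bash
python3 s.py
```

```text
[631.  108.4 304.8] [-3.141e+00  1.000e-03 -2.691e+00] F [ 2.9 -2.1 -3.6] T [-0.598 -1.481  0.153] q6 -1.6 eff6 -0.369 t 18.275
```

Call:
step_arm(rows=[{"claw": 15,"x": 0,"y": 0,"z": 0,"ax": 0,"ay": 0,"az": 0.1},{"claw": 15,"x": 0,"y": 0,"z": 0,"ax": 0,"ay": 0,"az": 0.05},{"claw": 15,"x": 0,"y": 0,"z": 0,"ax": 0,"ay": 0,"az": 0}])

```text
t: 18.65
tool_pos: [631.0, 108.4, 304.8]
orientation: [-3.141, 0.001, -2.842]
ft_force: [5.5, -2.1, -2.1]
opening: 0.298
grip_force: 59.8
```

```bash
python3 s.py
```

```text
[631.  108.4 304.8] [-3.141e+00  1.000e-03 -2.842e+00] F [ 5.5 -2.1 -2.1] T [-0.848 -1.875  0.303] q6 -1.75 eff6 -0.559 t 18.65
```

Call:
step_arm(rows=[{"claw": 15,"x": 0,"y": 0,"z": 0,"ax": 0,"ay": 0,"az": 0.1},{"claw": 15,"x": 0,"y": 0,"z": 0,"ax": 0,"ay": 0,"az": 0}])

```text
t: 18.9
tool_pos: [631.0, 108.3, 304.8]
orientation: [-3.141, 0.001, -2.943]
ft_force: [3.4, -2.5, -3.6]
opening: 0.297
grip_force: 59.8
```

```bash
python3 s.py
```

```text
[631.  108.3 304.8] [-3.141e+00  1.000e-03 -2.943e+00] F [ 3.4 -2.5 -3.6] T [-1.139 -1.94   0.55 ] q6 -1.85 eff6 -0.965 t 18.9
```

Screw b is on its stop too: the torque went 0.15, 0.30, 0.55 N m. I'll back off, lift and return.

Call:
step_arm(rows=[{"claw": 15,"x": 0,"y": 0,"z": 0,"ax": 0,"ay": 0,"az": -0.12},{"claw": 15,"x": 0,"y": 0,"z": 0,"ax": 0,"ay": 0,"az": -0.11},{"claw": 15,"x": 0,"y": 0,"z": 0,"ax": 0,"ay": 0,"az": 0},{"claw": 15,"x": 0,"y": 0,"z": -6,"ax": 0,"ay": 0,"az": 0},{"claw": 15,"x": 0,"y": 0,"z": -14,"ax": 0,"ay": 0,"az": 0},{"claw": 15,"x": 0,"y": 0,"z": -30,"ax": 0,"ay": 0,"az": 0},{"claw": 15,"x": 0,"y": 0,"z": 0,"ax": 0,"ay": 0,"az": -0.18},{"claw": 15,"x": 0,"y": 0,"z": 0,"ax": 0,"ay": 0,"az": -0.18}])

```text
t: 19.9
tool_pos: [630.5, 108.8, 356.6]
orientation: [3.141, 0.001, -2.35]
ft_force: [0.1, -0.6, -2.7]
opening: 0.297
grip_force: 60.1
```

Call:
step_arm(rows=[{"claw": 15,"x": 0,"y": 0,"z": 0,"ax": 0,"ay": 0,"az": -0.18},{"claw": 15,"x": 0,"y": 0,"z": 0,"ax": 0,"ay": 0,"az": -0.18},{"claw": 15,"x": 0,"y": 0,"z": 0,"ax": 0,"ay": 0,"az": -0.18},{"claw": 15,"x": 0,"y": 0,"z": 0,"ax": 0,"ay": 0,"az": -0.18},{"claw": 15,"x": 0,"y": 0,"z": 0,"ax": 0,"ay": 0,"az": -0.18},{"claw": 15,"x": 0,"y": 0,"z": 0,"ax": 0,"ay": 0,"az": -0.18},{"claw": 15,"x": 0,"y": 0,"z": 0,"ax": 0,"ay": 0,"az": -0.18},{"claw": 15,"x": 0,"y": 0,"z": 0,"ax": 0,"ay": 0,"az": 0}])

```text
t: 20.9
tool_pos: [630.6, 108.7, 355.8]
orientation: [-3.141, 0.0, -1.097]
ft_force: [0.5, 0.2, -0.4]
opening: 0.294
grip_force: 60.1
```

```bash
python3 - <<'E'
from h import *
plan([506.5,394,355],-.567)
s,p,r=st(); t=R.from_euler("xyz",[np.pi,0,-.567]); print("shift in final frame",t.inv().apply([506.5-p[0],394-p[1],355-p[2]]))
plan([460,298,345],-.567)
E
```

```text
shift [-310.45  -19.64    0.91] turn [-5.000e-04  2.000e-04 -5.303e-01] yaw now [-3.1412e+00  3.0000e-04 -1.0973e+00] q [ 0.48  0.15  0.11 -0.   -1.53 -0.01] F [ 0.5  0.2 -0.4] T [ 0.02  0.02 -0.01] t 20.9 pos [630.6 108.7 355.8] open 0.2938768428493717 60.09338021278381
shift in final frame [-257.86797665 -173.97445689    0.80638145]
shift [-246.21   65.52   10.85] turn [-5.000e-04  2.000e-04 -5.303e-01] yaw now [-3.1412e+00  3.0000e-04 -1.0973e+00] q [ 0.48  0.15  0.11 -0.   -1.53 -0.01] F [ 0.5  0.2 -0.4] T [ 0.02  0.02 -0.01] t 20.9 pos [630.6 108.7 355.8] open 0.2938768428493717 60.09338021278381
```

Call:
step_arm(rows=[{"claw": 15,"x": 0,"y": 0,"z": 0,"ax": 0,"ay": 0,"az": -0.18},{"claw": 15,"x": 0,"y": 0,"z": 0,"ax": 0,"ay": 0,"az": -0.18},{"claw": 15,"x": 0,"y": 0,"z": 0,"ax": 0,"ay": 0,"az": -0.17}])

```text
t: 21.28
tool_pos: [630.6, 108.7, 355.4]
orientation: [-3.141, 0.0, -0.565]
ft_force: [0.6, 0.0, -1.9]
opening: 0.295
grip_force: 60.1
```

Call:
step_arm(rows=[{"claw": 15,"x": -39.75,"y": -21.75,"z": 0,"ax": 0,"ay": 0,"az": 0},{"claw": 15,"x": -39.75,"y": -21.75,"z": 0,"ax": 0,"ay": 0,"az": 0},{"claw": 15,"x": -39.75,"y": -21.75,"z": 0,"ax": 0,"ay": 0,"az": 0},{"claw": 15,"x": -39.75,"y": -21.75,"z": 0,"ax": 0,"ay": 0,"az": 0},{"claw": 15,"x": -39.75,"y": -21.75,"z": 0,"ax": 0,"ay": 0,"az": 0},{"claw": 15,"x": -39.75,"y": -21.75,"z": 0,"ax": 0,"ay": 0,"az": 0},{"claw": 15,"x": -39.75,"y": -21.75,"z": 0,"ax": 0,"ay": 0,"az": 0},{"claw": 15,"x": -39.75,"y": -21.75,"z": 0,"ax": 0,"ay": 0,"az": 0}])

```text
t: 22.28
tool_pos: [454.5, 427.1, 355.6]
orientation: [-3.141, 0.0, -0.57]
ft_force: [1.4, -0.4, -0.9]
opening: 0.293
grip_force: 60.1
```

Call:
step_arm(rows=[{"claw": 15,"x": 0,"y": 0,"z": 0,"ax": 0,"ay": 0,"az": 0},{"claw": 15,"x": 0,"y": 0,"z": 0,"ax": 0,"ay": 0,"az": 0},{"claw": 15,"x": 0,"y": 0,"z": 0,"ax": 0,"ay": 0,"az": 0}])

```text
t: 22.65
tool_pos: [456.1, 425.2, 355.1]
orientation: [-3.141, -0.0, -0.568]
ft_force: [1.2, -0.3, -1.0]
opening: 0.294
grip_force: 60.1
```

```bash
python3 - <<'E'
from h import *
f=optics.grab_frame("wrist"); g=f["img"].copy(); s,p,r=st()
plan([506.5,394,355],-.567)
print("tip pred",proj(f,[p[0],p[1],p[2]-249]))
for q in optics.spot_point("tool_block",f)[:1]: print(q,at(f,q["point"],0))
c=np.array([506.5,394])
q=np.array([proj(f,[c[0]+a,c[1]+b,64]) for a,b in((40,40),(40,-40),(-40,-40),(-40,40))],np.float32)
H=cv2.getPerspectiveTransform(q,np.float32([[0,0],[400,0],[400,400],[0,400]]))
w=cv2.warpPerspective(g,H,(400,400),flags=cv2.INTER_CUBIC)
cv2.imwrite("pics/j.png",np.hstack([w,cv2.resize(g[165:235,217:287],(400,400),interpolation=cv2.INTER_CUBIC)]))
E
```

```text
shift [ 5.921e+01 -8.600e-01  5.000e-02] turn [-0.0002 -0.0001 -0.001 ] yaw now [-3.1414e+00 -1.0000e-04 -5.6800e-01] q [ 1.07  0.1   0.06  0.   -1.53 -0.07] F [ 0.2 -0.  -1.3] T [-0.01  0.03  0.01] t 22.7 pos [456.1 425.1 355. ] open 0.2966609592369203 60.10530352592468
tip pred [251.46388567 197.88076336]
{'point': [251.5, 114.9], 'p': 0.67} [505.56517116 393.72634255]
```

View pics/j.png

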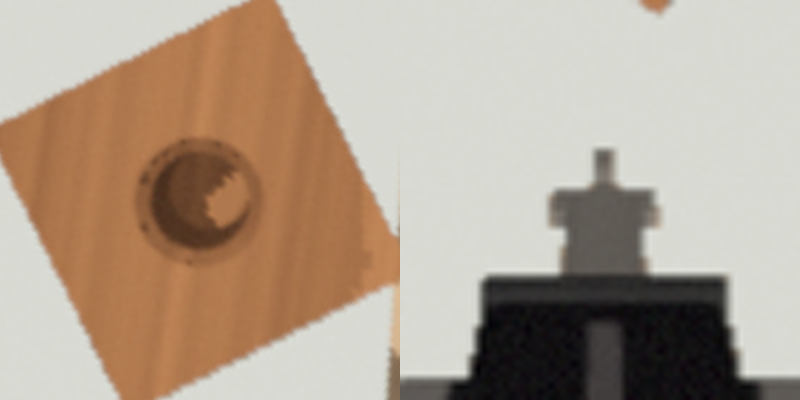

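The rectified view puts the hole's centre at (199,201), so about (506.3, 394.2), matching the original grasp. The driver is still square in the grip. I'll move over the hole and insert.

Call:
step_arm(rows=[{"claw": 15,"x": 20,"y": -0.5,"z": 0,"ax": 0,"ay": 0,"az": 0},{"claw": 15,"x": 20,"y": -0.5,"z": 0,"ax": 0,"ay": 0,"az": 0},{"claw": 15,"x": 19,"y": -0.4,"z": 0,"ax": 0,"ay": 0,"az": 0},{"claw": 15,"x": 0,"y": 0,"z": 0,"ax": 0,"ay": 0,"az": 0},{"claw": 15,"x": 0,"y": 0,"z": 18,"ax": 0,"ay": 0,"az": 0},{"claw": 15,"x": 0,"y": 0,"z": 18,"ax": 0,"ay": 0,"az": 0},{"claw": 15,"x": 0,"y": 0,"z": 12,"ax": 0,"ay": 0,"az": 0},{"claw": 15,"x": 0,"y": 0,"z": 0,"ax": 0,"ay": 0,"az": 0}])

```text
t: 23.75
tool_pos: [505.8, 395.5, 304.8]
orientation: [3.139, 0.0, -0.565]
ft_force: [0.5, -0.3, -1.0]
opening: 0.292
grip_force: 60.1
```

Call:
step_arm(rows=[{"claw": 15,"x": 0,"y": 0,"z": 12,"ax": 0,"ay": 0,"az": 0},{"claw": 15,"x": 0,"y": 0,"z": 12,"ax": 0,"ay": 0,"az": 0},{"claw": 15,"x": 0,"y": 0,"z": 0,"ax": 0,"ay": 0,"az": 0}])

```text
t: 24.12
tool_pos: [505.9, 395.2, 280.9]
orientation: [3.139, 0.001, -0.566]
ft_force: [-0.2, 0.2, -1.6]
opening: 0.295
grip_force: 60.1
```

Call:
step_arm(rows=[{"claw": 15,"x": 0,"y": 0,"z": 12,"ax": 0,"ay": 0,"az": 0},{"claw": 15,"x": 0,"y": 0,"z": 10,"ax": 0,"ay": 0,"az": 0},{"claw": 15,"x": 0,"y": 0,"z": 4,"ax": 0,"ay": 0,"az": 0},{"claw": 15,"x": 0,"y": 0,"z": 1,"ax": 0,"ay": 0,"az": 0},{"claw": 15,"x": 0,"y": 0,"z": 0,"ax": 0,"ay": 0,"az": 0},{"claw": 15,"x": 0,"y": 0,"z": 0,"ax": 0,"ay": 0,"az": 0}])

```text
t: 24.88
tool_pos: [506.3, 395.5, 256.1]
orientation: [-3.141, -0.0, -0.566]
ft_force: [0.1, -0.1, -1.2]
opening: 0.296
grip_force: 60.1
```

Call:
step_arm(rows=[{"claw": 15,"x": 0,"y": 0,"z": 1.5,"ax": 0,"ay": 0,"az": 0},{"claw": 15,"x": 0,"y": 0,"z": 1,"ax": 0,"ay": 0,"az": 0},{"claw": 15,"x": 0,"y": 0,"z": 0,"ax": 0,"ay": 0,"az": 0},{"claw": 15,"x": 0,"y": 0,"z": 0,"ax": 0,"ay": 0,"az": 0}])

```text
t: 25.38
tool_pos: [506.2, 395.5, 253.5]
orientation: [-3.141, -0.0, -0.566]
ft_force: [-1.7, -0.2, 1.3]
opening: 0.293
grip_force: 60.4
```

Call:
step_arm(rows=[{"claw": 35,"x": 0,"y": 0,"z": 0,"ax": 0,"ay": 0,"az": 0},{"claw": 50,"x": 0,"y": 0,"z": 0,"ax": 0,"ay": 0,"az": 0},{"claw": 70,"x": 0,"y": 0,"z": 0,"ax": 0,"ay": 0,"az": 0},{"claw": 70,"x": 0,"y": 0,"z": 0,"ax": 0,"ay": 0,"az": 0},{"claw": 70,"x": 0,"y": 0,"z": -20,"ax": 0,"ay": 0,"az": 0},{"claw": 70,"x": 0,"y": 0,"z": -30,"ax": 0,"ay": 0,"az": 0},{"claw": 70,"x": 0,"y": 0,"z": -40,"ax": 0,"ay": 0,"az": 0},{"claw": 70,"x": 0,"y": 0,"z": -20,"ax": 0,"ay": 0,"az": 0}])

```text
t: 26.38
tool_pos: [506.4, 395.4, 367.7]
orientation: [-3.137, -0.001, -0.566]
ft_force: [-0.1, 0.7, -0.2]
opening: 0.821
grip_force: 0.0
```

Call:
step_arm(rows=[{"claw": 70,"x": -30,"y": 25,"z": 0,"ax": 0,"ay": 0,"az": 0},{"claw": 70,"x": -30,"y": 25,"z": 0,"ax": 0,"ay": 0,"az": 0},{"claw": 70,"x": 0,"y": 0,"z": 0,"ax": 0,"ay": 0,"az": 0},{"claw": 70,"x": 0,"y": 0,"z": 0,"ax": 0,"ay": 0,"az": 0}])

```text
t: 26.88
tool_pos: [428.8, 385.5, 363.6]
orientation: [-3.141, -0.0, -0.565]
ft_force: [0.3, 0.5, -0.9]
opening: 0.82
grip_force: 0.0
```

```bash
python3 s.py; python3 - <<'E'
from h import *
f=optics.grab_frame("wrist"); cv2.imwrite("pics/k.png",f["img"])
for r in optics.outline_of("driver",f)[:3]:
    m=r["region"].astype(float); print(r["box"],r["p"],fit_handle(f,m,(506,394)))
print(proj(f,[506,394,131]))
for q in optics.spot_point("seat_a",f): print(q["p"],at(f,q["point"],61))
E
```

```text
[428.8 385.5 363.6] [-3.141 -0.    -0.565] F [ 0.3  0.5 -0.9] T [ 0.043 -0.038 -0.034] q6 -0.07 eff6 -0.012 t 26.875
[158.9, 101.2, 53.8, 39.7] 0.82 (array([505.20599048, 394.05800056,   1.09688505]), np.float64(0.11551072952241123))
[50.6, 161.7, 86.8, 59.2] 0.63 (array([4.78326186e+02, 3.53178399e+02, 2.29103324e-01]), np.float64(1.5554438579149932))
[180.61116767 122.62514944]
```

View pics/k.png

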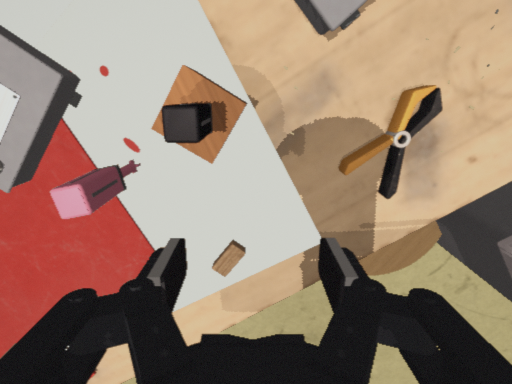

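The last view shows the driver upright in its block at (187,122), with the gripper clear and the bystanders undisturbed. Handing in.

```bash
python3 -c "
from bench import workorder; print(workorder.finish_job())"
```

```text
the job is handed in; nothing more can be done
None
```

Both screws were turned clockwise until the torque rose sharply at their stops, the driver is back upright in its block, and the job was handed in at about 27 s; no verdict came back.

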